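Set out the nib adjustment desk

TASK

Set out the desk for the next nib job with each piece in its own place: the spring-clip board with the nibs flat down over both dowels of the locating base, the blue diamond stone flat in the recess of its round dish, the green barrel lying centred in both Vs of the longer rest, and the brass mandrel with its handle lying centred in both Vs of the shorter rest. The board, the barrel and the mandrel may lie either way round. Leave the ink bottle and the loupe standing where they are.

Things in the scene. Friction and masses are not known exactly. Their poses are not given: they have to be found in the camera images.
- clip_board: Steel plate 120 x 64 x 5 mm, two gold nibs (under 10 mm high) pinned under its clip; a 10.8 mm through hole 46 mm either side of the middle on the long centre line. Midway the clip's upright thumb lug, 34 mm along the board, 10 mm thick, 8 to 42 mm above the underside: pinch its 10 mm. Origin: centre of underside; x along the length, y across (nib tips to +y), z up. 0.15-0.26 kg.
- barrel: Green pen barrel lying flat: eight-sided bar 15 mm across flats, faceted part 104 mm long, plus a 12 mm domed tail at -x and a 10 mm long, 10.6 mm thick black threaded tenon at +x (126 mm in all). Origin: on its axis at the middle of the faceted part, 7.5 mm above the desk as it lies; x along the axis. About 22 g.
- mandrel: Brass sizing mandrel lying flat: eight-sided handle 70 mm long, 16 mm across flats, with a stepped round nose (11, 9, 7 mm diameter, together 32 mm long) at +x and a 2 mm end cap at -x. Origin: on its axis at the middle of the handle, 8 mm above the desk as it lies; x along the axis to the nose. 0.10-0.17 kg, balancing 3 mm from the origin.
- stone: Round blue diamond stone with a thin steel band: disc 50 mm in diameter, 16 mm thick. Origin: centre of its underside, z up. About 80 g.
- locating_base: Low dark steel base, 130 x 70 mm, top face 14 mm above the desk, with two upright steel dowels 8 mm in diameter on its long centre line, 46 mm either side of the middle. They rise 12 mm above the top face, the last 5 mm tapering to 3 mm. Fixed. Origin: centre of its underside, at desk height; x along the 130 mm length, z up.
- long_rest: The longer of two dark wooden V rests: strip 112 x 44 x 6 mm with two upright right-angled V saddles, 10 mm thick, centred 42 mm either side of the middle. V bottom 15 mm, tips 32 mm above the desk, 34 mm wide at the top. The seated barrel's axis lies 25.6 mm above the desk; 74 mm clear for fingers between saddles. Fixed. Origin: centre of underside; x along the strip, as the bar lies.
- short_rest: The shorter of two dark wooden V rests: strip 70 x 44 x 6 mm with two upright right-angled V saddles, 8 mm thick, centred 25 mm either side of the middle. V bottom 15 mm, tips 32 mm above the desk, 34 mm wide at the top. The seated mandrel's axis lies 26.3 mm above the desk; 42 mm clear for fingers between saddles. Fixed. Origin: centre of underside; x along the strip, as the bar lies.
- stone_dish: Shallow round dark wooden dish, 90 mm outside diameter, rim 8 mm above the desk, with a round recess 70 mm in diameter, its floor 4 mm above the desk. Fixed. Origin: centre of its underside, z up.
- ink_bottle: Closed round ink bottle, 48 mm diameter, 52 mm high, black cap, loose; to be left standing where it is. Origin: centre of its underside, z up.
- loupe: Black eye loupe standing wide end down, 34 mm diameter at the foot, 24 mm at the top, 32 mm high, loose; to be left standing where it is. Origin: centre of its underside, z up.
Mind the look-alikes: they are no part of the job. There is more than one size of the stone_dish; the job needs the middle-sized.

How it is judged:
At the end, for the whole second after the job is handed in: Board flat on base, both dowels through (height 2.5 mm, centre 8 mm); barrel seated in longer rest, mandrel in shorter (along 13 mm, across 8, height 4); all parallel to 0.12 rad. Stone flat in recess (13 mm). All released, at rest; bottle and loupe within 30 mm of their starts (z of clip_board in the frame of locating_base between 0.0115 and 0.0165 m and x of clip_board in the frame of locating_base between -0.008 and 0.008 m and y of clip_board in the frame of locating_base between -0.008 and 0.008 m and angle between the x axis of clip_board and the x axis of locating_base, either way round below 0.12 rad and angle between clip_board's own z axis and vertical below 0.06 rad and z of barrel in the frame of long_rest between 0.0216 and 0.0296 m and x of barrel in the frame of long_rest between -0.013 and 0.013 m and y of barrel in the frame of long_rest between -0.008 and 0.008 m and angle between the x axis of barrel and the x axis of long_rest, either way round below 0.12 rad and z of mandrel in the frame of short_rest between 0.0223 and 0.0303 m and x of mandrel in the frame of short_rest between -0.013 and 0.013 m and y of mandrel in the frame of short_rest between -0.008 and 0.008 m and angle between the x axis of mandrel and the x axis of short_rest, either way round below 0.12 rad and horizontal distance between stone and stone_dish below 0.013 m and z of stone in the frame of stone_dish between 0.0015 and 0.0065 m and angle between stone's own z axis and vertical below 0.08 rad and linear speed of each of clip_board, barrel, mandrel, stone below 0.01 m/s and distance of each of ink_bottle, loupe from where it was at the start of the episode below 0.03 m); the robot touches nothing.
It fails at once if the ink bottle or the loupe is knocked over (angle between any of ink_bottle, loupe's own z axis and vertical above 0.4 rad).
It fails at once if the ink bottle or the loupe is pushed more than 30 mm (distance of any of ink_bottle, loupe from where it was at the start of the episode above 0.03 m).
It also fails if it takes over 118 s, if anything falls off the work surface, if the arm or the gripper's body presses on something with over 40 N, if the wrist force passes 120 N, or if a joint passes its speed limit or range.

ROBOT

A 6-joint arm with a two-finger parallel gripper is mounted at the origin on the work surface. World frame = base frame: x ahead of the robot, y to its left, z up, the work surface at z = 0. Lengths are in m, angles in rad, forces in N, time in s.
With the tool pointing down it reaches from about 0.375 to 0.9 m from the base axis. Payload 3.1 kg.
Tool frame: the origin (TCP) lies at the very end of the fingers, on their centre line; the grasp point (between the pads) lies 19 mm behind it (grip_depth is the distance from the TCP to the grasp point, in m); z points along the fingers, y is the line along which they close (so a half turn about z gives the same grasp; the last joint's range is limited). The gripper opens to 85 mm and grips with 20 to 120 N. Pads are 22 mm wide; open, the fingers measure 114 mm over their backs; the gripper's body (76 mm by 85 mm) begins 54 mm behind the grasp point. The pads swing forward as they close: fully open they stand 13 mm farther back than shut.
Start: joints at [-1.3, 0.527, 1.433, -0, 1.181, -0.178], TCP at [0.271, -0.563, 0.231] pointing down, gripper open.
Joint ranges: [-3.08, 3.08], [-0.75, 2.2], [0.22, 2.44], [-1.43, 4.57], [0, 2.65], [-2.85, 2.85]. Speed limits (rad/s): [2.79, 2.79, 3.14, 3.14, 3.14, 3.14].

INTERFACE

Orientations are given as a unit quaternion [x, y, z, w].
In Python, from station import * gives the robot as it stands.
- The arm moves only by the tool apply_moves, never from a script. Its argument "plan" is a list of rows, each a list of 7 numbers: the shift along the tool's x, y, z in m, then the turn, a rotation vector about the tool's x, y, z in rad, then the gripper command: -1 is fully open, 1 is shut, values between are in proportion. In form: [[dx, dy, dz, wx, wy, wz, jaw], ...]. A call has 1 to 8 rows; each row shifts and turns the commanded pose from where the row before left it, along the tool's axes as they then stand; what a row does not reach is not made up. A row lasts 1/8 s, in which the tool goes at most 62.5 mm and 10.7 degrees, less where a joint would pass 70% of its speed; a pose out of reach is approached as far as the arm can. A call is refused whole if a number of a shift passes 0.0625 or a number of a turn 0.188, either way. A call with a gripper value outside its range is refused whole. The fingers move at their own pace and stop on an object; "force" is the grip in N (left out, the last holds). Time passes only in rows, so rows that do not move let the fingers close. It gives the time, the measured TCP pose, the force, the opening and the grip force at its end, in the units of the state.
- sense(): the state, without advancing time (a new reading comes with each control period).
- snapshot(name): name is "scene" or "side" or "wrist"; returns the picture (384x512x3 uint8, red, green, blue); there is no depth.
- calibration(name): a dict with "camera_matrix" (3x3 intrinsics, pixels), "R" (3x3) and "t" (3): a world point X has camera coordinates R X + t; the wrist camera has in their place "mount" (4x4, takes a point from camera to tool coordinates, whose origin is the TCP and whose axes are the flange's). Camera axes: x right, y down, z forward; pixel columns grow to the right and rows downward; lengths in m; the calibration is good to about 2 mm. A picture is of the moment at which its call begins: read the wrist's pose just before it. calibration takes no time and is no camera call.
- sign_off(): hands the job in; it is judged then, once.
The state is a dict: "t": time; "q": joint angles; "qd": joint speeds; "tau": joint torques, N m; "tcp_pos": TCP position; "tool_rot": TCP orientation; "force": force on the tool from outside, world axes, zero at the start; "ft_torque": the same for the moment, N m; "finger_gap": opening from 0.0 (shut) to 1.0 (fully open); "gripper_force": force on a finger pad.
Only numpy, scipy, OpenCV 4.12 (cv2) and the standard library are available. Lean on these libraries where they do the work, as an engineer would, in place of code of your own. Each camera call takes 0.05 s, during which the arm holds its last target. There are 200 camera calls.

## Working session

There is one attempt and no reset: what is moved stays moved. The work goes in short steps, Python scripts to look and compute and a tool call to move; the robot and the scene stay as the last step left them, time stands still between calls to the robot, and variables do not carry over. Pictures are saved under pics/ and viewed, at most 14 in all, crops included, and the job is handed in when it is done.

Besides the shell and the picture viewer there is one more tool, called as name([rows], argument=value, ...), one row to a line, values as JSON. apply_moves: Moves the arm, as the interface text tells. Its arguments: {"type":"object","properties":{"plan":{"type":"array"},"force":{"type":"number"}},"required":["plan"]}

```bash
ls; mkdir -p pics; python3 - <<'E'
from station import *
import cv2,numpy as np
s=sense();print(s)
for n in("scene","side","wrist"):
    im=snapshot(n);cv2.imwrite(f"pics/{n}0.png",im[:,:,::-1]);c=calibration(n);print(n,c)
E
```

```text
pics
{'t': 0.0, 'q': array([-1.30050131e+00,  5.28474662e-01,  1.43389427e+00,  5.36362085e-06,
        1.18140427e+00, -1.78487454e-01]), 'qd': array([ 0.00094105, -0.00060548, -0.00074394,  0.00018751, -0.00203688,
       -0.00034647]), 'tau': array([ 4.95109634e-04, -4.42341721e+01, -1.78028458e+01, -2.42283986e-04,
        8.62817484e-03, -1.01950610e-05]), 'tcp_pos': array([ 0.27100951, -0.5623948 ,  0.23033096]), 'tool_rot': array([ 9.74929393e-01,  2.22511774e-01, -4.75528319e-05, -1.08924002e-03]), 'force': array([-0.77307251, -0.10295069, -0.584355  ]), 'ft_torque': array([0.02700358, 0.02803066, 0.00226093]), 'gripper_force': 0.0, 'finger_gap': 1.0007479891580815}
scene {'camera_matrix': array([[473.52168803,   0.        , 248.91469689],
       [  0.        , 473.52168803, 199.14239351],
       [  0.        ,   0.        ,   1.        ]]), 'R': array([[ 8.03968447e-01,  5.94671546e-01, -6.98394574e-04],
       [ 3.49012987e-01, -4.72799658e-01, -8.09104702e-01],
       [-4.81481745e-01,  6.50250902e-01, -5.87664099e-01]]), 't': array([-0.38847071, -0.13740758,  1.58917322])
[... 213 characters left out ...]
4985, -0.00460334],
       [-0.08031471, -0.75662422, -0.64889856],
       [ 0.06247744,  0.64590022, -0.76086101]]), 't': array([-0.46557493,  0.06655563,  0.88573138])}
wrist {'camera_matrix': array([[325.30707671,   0.        , 257.9068696 ],
       [  0.        , 325.30707671, 195.26968477],
       [  0.        ,   0.        ,   1.        ]]), 'mount': array([[ 4.24869818e-04, -9.61520729e-01, -2.74732065e-01,
         6.79222279e-02],
       [ 9.99999583e-01,  1.86452849e-04,  8.93930460e-04,
        -6.41609158e-04],
       [-8.08308092e-04, -2.74732330e-01,  9.61520407e-01,
        -1.42289119e-01],
       [ 0.00000000e+00,  0.00000000e+00,  0.00000000e+00,
         1.00000000e+00]])}
```

View pics/scene0.png

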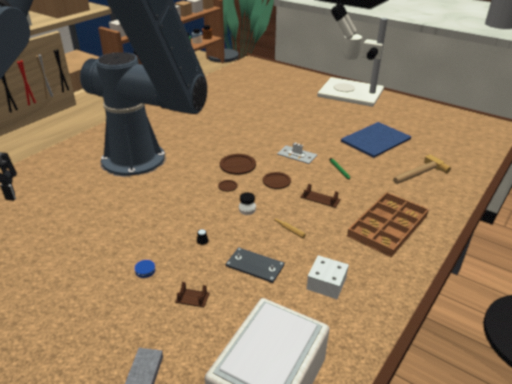

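View pics/side0.png

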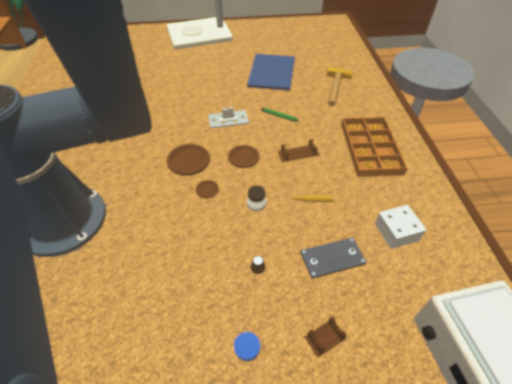

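The scene view shows three dishes: large (238,164), middle (277,180) and small (229,185). It also shows the board (297,153), barrel (340,168), long rest (321,195), mandrel (290,228), bottle (247,203), loupe (202,237), base (255,264), stone (145,268) and short rest (192,294). In the side view the same dishes are at (188,159), (243,156) and (207,189).

Look-alikes:
- **Dish:** large, small or middle. I choose the middle one at side (243,156).
- **Barrel, mandrel and other long pieces:** the hammer at (335,85) and the book at (272,71) are ignored.
- **Base:** the block with holes at (400,225) is ignored; the base is the dark plate at (333,257).

```bash
cat > h.py <<'E'
from station import *
import cv2,numpy as np
from scipy.spatial.transform import Rotation as Ro
def cam(n,s=None):
    c=calibration(n);K=c["camera_matrix"]
    if n=="wrist":
        T=np.eye(4);T[:3,:3]=Ro.from_quat(s["tool_rot"]).as_matrix();T[:3,3]=s["tcp_pos"]
        M=T@c["mount"];return K,M[:3,:3],M[:3,3]
    return K,c["R"].T,-c["R"].T@c["t"]
def ray(C,uv,z):
    K,R,o=C;uv=np.atleast_2d(np.float64(uv))
    d=(R@np.linalg.inv(K)@np.c_[uv,np.ones(len(uv))].T).T
    return o+d*((z-o[2])/d[:,2])[:,None]
def proj(C,X):
    K,R,o=C;p=(K@(R.T@(np.atleast_2d(X)-o).T)).T
    return p[:,:2]/p[:,2:]
def rect(pts):  # centre, size, long-axis angle (deg) from world xy points
    r=cv2.minAreaRect(np.float32(pts[:,:2]*1000));(c,(w,h),a)=r
    if w<h:w,h,a=h,w,a+90
    return np.round(c,1),np.round((w,h),1),round((a+90)%180-90,1)
def blobs(mask,amin=30):
    cs,_=cv2.findContours(mask.astype(np.uint8),cv2.RETR_EXTERNAL,cv2.CHAIN_APPROX_NONE)
    return sorted([c[:,0,:] for c in cs if cv2.contourArea(c)>amin],key=lambda c:-cv2.contourArea(c))
E
python3 - <<'E'
from h import *
P={"side":dict(loupe=(258,272),ink=(257,206),stone=(247,346),srest=(326,340),base=(333,257),mandrel=(313,198),lrest=(299,154),barrel=(279,114),board=(229,119),dishM=(243,156),dishL=(188,159),dishS=(207,189)),
"scene":dict(loupe=(202,242),ink=(247,210),stone=(145,268),srest=(192,300),base=(255,264),mandrel=(290,228),lrest=(321,198),barrel=(340,168),board=(297,154),dishM=(277,180),dishL=(238,164),dishS=(229,185))}
Z=dict(base=.014,mandrel=.008,barrel=.0075,board=.005,stone=.016,dishM=.008,dishL=.008,dishS=.008)
for k in P["side"]:
    a,b=[ray(cam(n),P[n][k],Z.get(k,0))[0][:2] for n in P]
    print(k,a.round(3),b.round(3),"reach",np.hypot(*a).round(3))
im=cv2.imread("pics/side0.png");cv2.imwrite("pics/c1.png",cv2.resize(im[90:370,150:380],None,fx=2.1,fy=2.1,interpolation=cv2.INTER_CUBIC))
E
```

```text
loupe [ 0.461 -0.191] [ 0.466 -0.185] reach 0.499
ink [ 0.479 -0.007] [ 0.479 -0.003] reach 0.479
stone [ 0.423 -0.349] [ 0.431 -0.352] reach 0.548
srest [ 0.575 -0.349] [ 0.58 -0.35] reach 0.673
base [ 0.63  -0.179] [ 0.635 -0.181] reach 0.655
mandrel [ 0.623 -0.003] [ 0.626 -0.007] reach 0.623
lrest [0.62  0.168] [0.62  0.174] reach 0.642
barrel [0.589 0.348] [0.592 0.346] reach 0.684
board [0.43  0.343] [0.432 0.343] reach 0.55
dishM [0.459 0.169] [0.468 0.167] reach 0.489
dishL [0.305 0.173] [0.314 0.169] reach 0.351
dishS [0.356 0.056] [0.366 0.057] reach 0.36
```

View pics/c1.png

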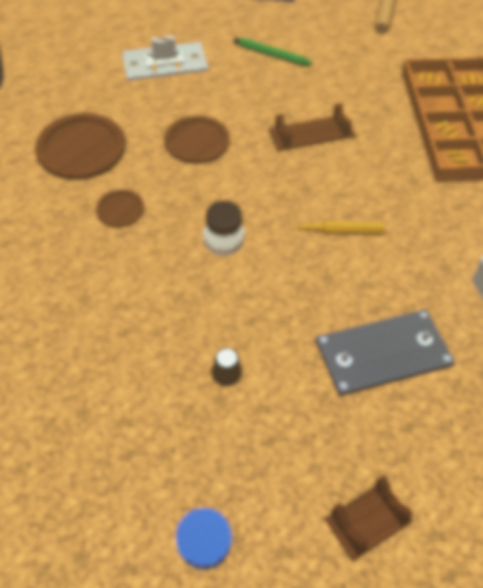

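The stone, the short rest, the base and the loupe are clearly identified, and both views agree to within 1 cm. I'll move to an overview of the stone area, with the jaws shut on the way so I can check where the fingertips sit relative to the TCP.

apply_moves([
  [0.045,-0.021,-0.003,0,0,0,1],
  [0.045,-0.021,-0.003,0,0,0,1],
  [0.045,-0.021,-0.003,0,0,0,1],
  [0.045,-0.021,-0.003,0,0,0,1],
  [0.045,-0.021,-0.003,0,0,0,1],
  [0.045,-0.021,-0.003,0,0,0,1],
  [0,0,0,0,0,0,1],
], force=40)

```text
t: 1.02
tcp_pos: [0.4614, -0.3294, 0.2493]
tool_rot: [0.974, 0.225, 0.0, -0.0]
force: [-0.3, -0.6, -0.3]
finger_gap: 0.0
gripper_force: 0.0
```

```bash
python3 - <<'E'
from h import *
s=sense();print(s["t"],s["tcp_pos"],s["tool_rot"],s["finger_gap"])
im=snapshot("wrist")[:,:,::-1];cv2.imwrite("pics/w1.png",im)
print(proj(cam("wrist",s),s["tcp_pos"]))
C=cam("wrist",s)
for n,p in dict(stone=(.427,-.35,.016),srest=(.577,-.35,0),base=(.632,-.18,.014),loupe=(.463,-.188,0)).items(): print(n,proj(C,p).round())
E
```

```text
1.025 [ 0.4613743  -0.32939404  0.24933548] [ 9.74363015e-01  2.24981169e-01  1.44118769e-04 -4.09941920e-04] 0.00010456651349824676
[[258.9633014  250.12995172]]
stone [[261. 196.]]
srest [[319.  78.]]
base [[198. -56.]]
loupe [[150. 106.]]
```

View pics/w1.png

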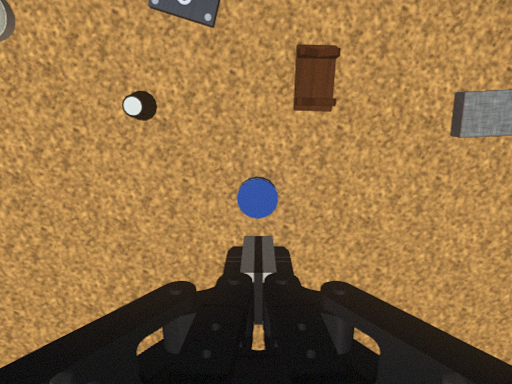

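The wrist view shows the stone at (258,198), the short rest at (317,77), the loupe at (139,106) and the base edge at the top. The shut fingertips sit near the projected TCP at (259,250), so the TCP is the shut tip.

```bash
cat >> h.py <<'E'
def hsv(im): return cv2.cvtColor(im,cv2.COLOR_BGR2HSV)  # bgr image
def blue(im): h=hsv(im);return (h[...,0]>105)&(h[...,0]<130)&(h[...,1]>150)
def dark(im,t=100): return hsv(im)[...,2]<t
def goto(s,xyz,yaw=None,lim=.05):  # turn (about tool z) and then shift in turned tool axes
    R=Ro.from_quat(s["tool_rot"]).as_matrix();y0=np.arctan2(R[1,0],R[0,0])
    y=y0 if yaw is None else yaw
    dw=-(y-y0);q6=s["q"][0]+np.pi/2-y
    d=np.array(xyz)-s["tcp_pos"];c,n=np.cos(y),np.sin(y)
    t=np.array([c*d[0]+n*d[1],n*d[0]-c*d[1],-d[2]])
    print("yaw now",round(y0,3),"turn",round(dw,3),"shift",t.round(4),"rows",np.ceil(np.abs(t).max()/lim))
E
python3 - <<'E'
from h import *
s=sense();C=cam("wrist",s);im=cv2.imread("pics/w1.png")
b=blobs(blue(im))[0];p=ray(C,b,.013);print("stone",p.min(0)*500+p.max(0)*500,rect(p))
m=dark(im,110);m[215:]=0
for b in blobs(m,200):
    print(b.mean(0).round(),rect(ray(C,b,.006)),rect(ray(C,b,.03)))
c,_=cv2.minEnclosingCircle(np.float32(p[:,:2]*1000));print(c)
E
```

```text
stone [ 419.76665525 -349.35800901   13.        ] (array([ 420.1, -349.2]), array([48.1, 46.3]), 25.0)
[315.  77.] (array([ 573.1, -348.1]), array([69.4, 47.4]), 25.2) (array([ 569.9, -345.2]), array([65.1, 44.5]), 25.2)
[186.   9.] (array([ 568.4, -190.9]), array([75.1, 25.7]), -64.1) (array([ 565.5, -197.8]), array([70.4, 24.1]), -64.1)
[138. 105.] (array([ 459.4, -180.9]), array([37.5, 32.2]), -70.6) (array([ 463.3, -188.4]), array([35.2, 30.2]), -70.6)
[458. 113.] (array([ 610.1, -513.1]), array([50.2, 13.3]), 26.0) (array([ 604.6, -499.9]), array([47.1, 12.4]), 26.0)
[ 7. 20.] (array([479.3, -23.8]), array([39.6, 14.2]), 12.0) (array([481.9, -41.1]), array([37.2, 13.3]), 12.0)
(420.0057678222656, -349.3700866699219)
```

apply_moves([
  [-0.023,0,0.03,0,0,0,-1],
  [-0.023,0,0.05,0,0,0,-1],
  [0,0,0.05,0,0,0,-1],
  [0,0,0.05,0,0,0,-1],
  [0,0,0.04,0,0,0,-1],
  [0,0,0.0265,0,0,0,-1],
  [0,0,0,0,0,0,1],
  [0,0,0,0,0,0,1],
], force=40)

```text
t: 2.08
tcp_pos: [0.4181, -0.3534, 0.0034]
tool_rot: [0.975, 0.222, 0.0, 0.0]
force: [-0.3, 1.1, 1.7]
finger_gap: 0.609
gripper_force: 0.5
```

apply_moves([
  [0,0,0,0,0,0,1],
  [0,0,0,0,0,0,1],
])

```text
t: 2.33
tcp_pos: [0.4188, -0.3531, 0.004]
tool_rot: [0.975, 0.223, 0.001, 0.001]
force: [-0.9, 0.4, 2.5]
finger_gap: 0.561
gripper_force: 41.5
```

apply_moves([
  [0,0,-0.03,0,0,0,1],
  [0,0,-0.04,0,0,-0.187,1],
  [0,0,-0.04,0,0,-0.187,1],
  [0,0,-0.04,0,0,-0.187,1],
  [0,0,-0.04,0,0,-0.187,1],
  [0,0,-0.04,0,0,-0.187,1],
  [0,0,0,0,0,-0.186,1],
])

```text
t: 3.2
tcp_pos: [0.4199, -0.3539, 0.2372]
tool_rot: [0.705, 0.709, -0.001, 0.005]
force: [-0.1, -0.5, -1.4]
finger_gap: 0.564
gripper_force: 41.6
```

apply_moves([
  [0.045,0.01,0,0,0,0,1],
  [0.05,0.01,0,0,0,0,1],
  [0.05,0.01,0,0,0,0,1],
  [0.05,0.01,0,0,0,0,1],
  [0.05,0.01,0,0,0,0,1],
  [0.05,0.01,0,0,0,0,1],
  [0.05,0.01,0,0,0,0,1],
  [0.03,0,0,0,0,0,1],
])

```text
t: 4.2
tcp_pos: [0.4888, 0.025, 0.2334]
tool_rot: [0.707, 0.708, 0.0, 0.0]
force: [0.1, -0.4, -0.6]
finger_gap: 0.56
gripper_force: 41.6
```

```bash
python3 - <<'E'
from h import *
s=sense();print(s["t"],s["tcp_pos"],s["tool_rot"],s["finger_gap"])
im=snapshot("wrist")[:,:,::-1];cv2.imwrite("pics/w2.png",im);np.save("w2.npy",s,allow_pickle=True)
E
```

```text
4.2 [0.48876695 0.02496952 0.23339208] [7.06617603e-01 7.07595309e-01 4.88422378e-04 4.50238050e-04] 0.5599641257398879
```

View pics/w2.png

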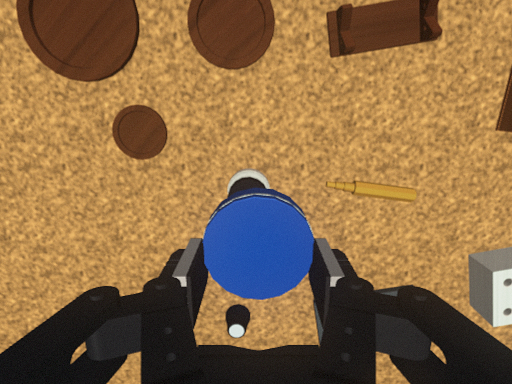

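The wrist view shows the held stone level at (258,245), the middle dish at (231,27, cut off at the top), the large dish at (78,25) and the small dish at (140,131). The long rest is at (384,25), the mandrel at (372,191) with its nose to the left, and the bottle is behind the stone.

```bash
cat >> h.py <<'E'
def circ(p):
    A=np.c_[2*p[:,:2],np.ones(len(p))];x=np.linalg.lstsq(A,(p[:,:2]**2).sum(1),rcond=None)[0]
    return x[:2],np.sqrt(x[2]+x[:2]@x[:2])
E
python3 - <<'E'
from h import *
s=np.load("w2.npy",allow_pickle=True).item();C=cam("wrist",s);im=cv2.imread("pics/w2.png")
h=hsv(im);brown=((h[...,2]<140)&(h[...,1]>90))
brown=cv2.morphologyEx(brown.astype(np.uint8),cv2.MORPH_CLOSE,np.ones((5,5)))
for b in blobs(brown,800)[:6]:
    q=b[(b[:,1]>2)&(b[:,0]>2)&(b[:,0]<509)]
    print(b.mean(0).round(),"circ",circ(ray(C,q,.006)),rect(ray(C,b,.006)))
b=blobs(blue(im),800)[0];print("stone rel",circ(ray(C,b,s["tcp_pos"][2]+.012)),s["tcp_pos"])
gold=(h[...,0]>18)&(h[...,0]<30)&(h[...,1]>140)&(h[...,2]>110);g=gold[150:220,320:430]
for b in blobs(cv2.morphologyEx(g.astype(np.uint8),cv2.MORPH_OPEN,np.ones((3,3))),100): print("mandrel",b.mean(0)+[320,150],rect(ray(C,b+[320,150],.008)))
print(hsv(im)[191,372],hsv(im)[220,372],hsv(im)[191,400])
E
```

```text
[80. 32.] circ (array([0.30373979, 0.17690479]), np.float64(0.06144454697464703)) (array([303.4, 154.3]), array([123.5,  77.1]), 0.1)
[230.  28.] circ (array([0.45941331, 0.17237322]), np.float64(0.044443097202137585)) (array([458.2, 160.2]), array([91.1, 66.1]), 0.1)
[382.  25.] circ (array([0.61515862, 0.17343841]), np.float64(0.046683226890006556)) (array([616.2, 172.2]), array([117.2,  48.1]), 8.9)
[397. 301.] circ (array([ 0.68789819, -0.12602786]), np.float64(0.06782974717477766)) (array([ 669.5, -157.4]), array([205. ,  66.9]), -25.5)
[322. 363.] circ (array([ 0.57779933, -0.26553177]), np.float64(0.0922347594344602)) (array([ 576.1, -248.9]), array([335.6,  79.2]), -0.1)
[139. 131.] circ (array([0.35493433, 0.06172107]), np.float64(0.029821232966899727)) (array([354.8,  62.1]), array([60.4, 59.6]), -47.1)
stone rel (array([0.48680288, 0.03264612]), np.float64(0.024249981001996084)) [0.48876695 0.02496952 0.23339208]
mandrel [372.04123711 189.91752577] (array([621. ,  -3.7]), array([107.6,  12.2]), -8.3)
[ 21 183 202] [ 17 144 216] [ 19 184 197]
```

apply_moves([
  [0.047,-0.01,0.02,0,0,0,1],
  [0.047,-0.01,0.04,0,0,0,1],
  [0.047,-0.009,0.04,0,0,0,1],
  [0,0,0.04,0,0,0,1],
  [0,0,0.04,0,0,0,1],
  [0,0,0,0,0,0,1],
])

```text
t: 5.0
tcp_pos: [0.4578, 0.1633, 0.051]
tool_rot: [0.707, 0.707, -0.002, -0.002]
force: [-0.3, 0.2, -0.1]
finger_gap: 0.56
gripper_force: 41.7
```

apply_moves([
  [0.003,0.002,0.02,0,0,0,1],
  [0,0,0.015,0,0,0,1],
  [0,0,0.007,0,0,0,1],
  [0,0,0,0,0,0,1],
])

```text
t: 5.5
tcp_pos: [0.4619, 0.1664, 0.0111]
tool_rot: [0.708, 0.707, -0.0, -0.0]
force: [0.9, -0.1, -0.6]
finger_gap: 0.564
gripper_force: 41.7
```

apply_moves([
  [0,0,0,0,0,0,-1],
  [0,0,0,0,0,0,-1],
  [0,0,-0.03,0,0,0,-1],
  [0,0.02,-0.05,0,0,0,-1],
  [0,0.02,-0.05,0,0,0,-1],
  [0,0.02,-0.05,0,0,0,-1],
  [0,0,-0.05,0,0,0,-1],
  [0,0,-0.02,0,0,0,-1],
])

```text
t: 6.5
tcp_pos: [0.5233, 0.1667, 0.2647]
tool_rot: [0.707, 0.707, 0.003, 0.002]
force: [-0.8, -0.4, 0.0]
finger_gap: 0.997
gripper_force: 0.0
```

```bash
python3 - <<'E'
from h import *
s=sense();print(s["t"],s["tcp_pos"],s["tool_rot"],s["finger_gap"])
im=snapshot("wrist")[:,:,::-1];cv2.imwrite("pics/w3.png",im);np.save("w3.npy",s,allow_pickle=True)
E
```

```text
6.5 [0.5233189  0.16669581 0.2646949 ] [0.70744913 0.70675674 0.00254778 0.0020333 ] 0.9969707643044468
```

View pics/w3.png

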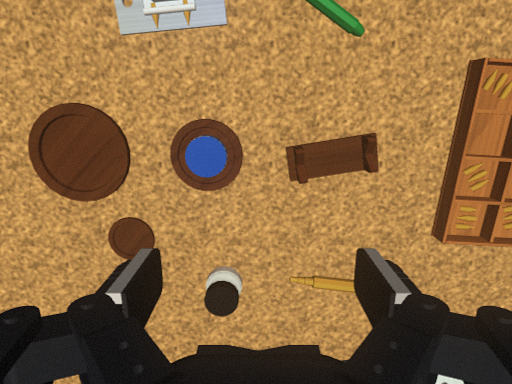

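The stone sits flat in the middle dish at (206,156). The long rest is at (333,158), and the board (180,15) and barrel (340,15) are at the top edge. I'll measure the rest here, then step ahead for the board and barrel.

```bash
python3 - <<'E'
from h import *
s=np.load("w3.npy",allow_pickle=True).item();C=cam("wrist",s);im=cv2.imread("pics/w3.png")
h=hsv(im);brown=((h[...,2]<140)&(h[...,1]>90)).astype(np.uint8)
for b in blobs(cv2.morphologyEx(brown,cv2.MORPH_OPEN,np.ones((3,3))),800):
    c=b.mean(0)
    if 150<c[0]<400 and c[1]<220:print(c.round(),circ(ray(C,b,.006)),rect(ray(C,b,.006)))
b=blobs(blue(im),500)[0];print("stone",circ(ray(C,b,.019)))
m=np.zeros_like(brown);m[115:200,270:390]=brown[115:200,270:390]*255
cv2.imwrite("pics/c2.png",cv2.resize(im[115:200,270:390],None,fx=6,fy=6,interpolation=cv2.INTER_CUBIC))
E
```

```text
[206. 155.] (array([0.45954   , 0.17271724]), np.float64(0.04434593446171605)) (array([459.2, 172.7]), array([89.2, 88.2]), -0.2)
[333. 157.] (array([0.61604693, 0.16894693]), np.float64(0.04475386930283706)) (array([615.6, 167.9]), array([112.5,  50. ]), 9.1)
stone (array([0.46039998, 0.17334268]), np.float64(0.023689511518684453))
```

View pics/c2.png

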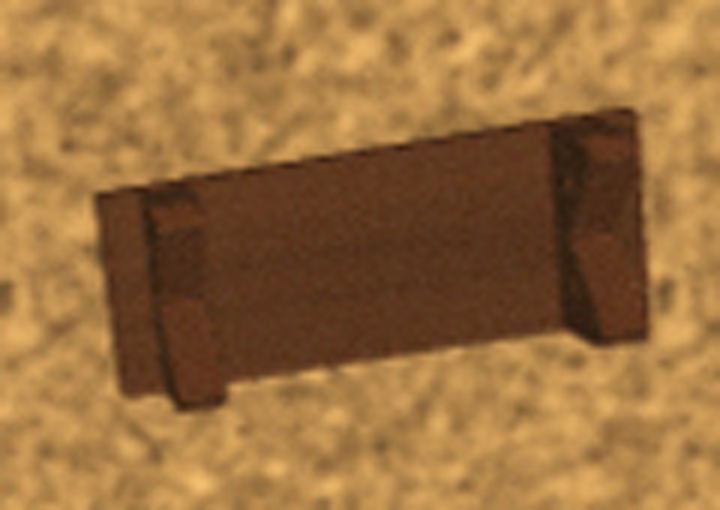

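apply_moves([
  [0.045,0,0,0,0,0,-1],
  [0.045,0,0,0,0,0,-1],
  [0.04,0,0,0,0,0,-1],
  [0,0,0,0,0,0,-1],
])

```text
t: 7.05
tcp_pos: [0.521, 0.2987, 0.2599]
tool_rot: [0.706, 0.708, -0.0, -0.0]
force: [-0.0, -0.3, 0.3]
finger_gap: 0.999
gripper_force: 0.0
```

```bash
python3 - <<'E'
from h import *
s=sense();print(s["t"],s["tcp_pos"],s["tool_rot"],s["finger_gap"])
im=snapshot("wrist")[:,:,::-1];cv2.imwrite("pics/w4.png",im);np.save("w4.npy",s,allow_pickle=True)
E
```

```text
7.05 [0.5210094  0.29874781 0.25988813] [ 7.06105229e-01  7.08106744e-01 -3.07235265e-04 -3.86433289e-04] 0.9987331007821655
```

View pics/w4.png

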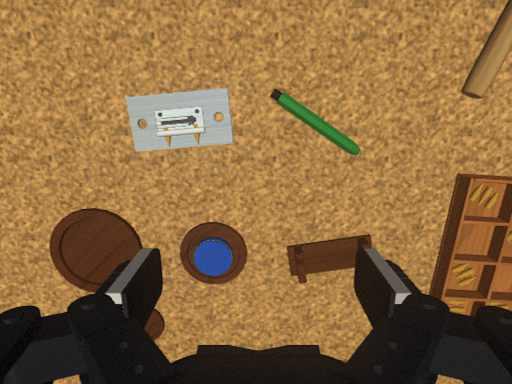

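The new view shows the board at (180,120) with its lug near (180,122). The barrel runs from its tenon at (276,94) to its tail at (355,150). The long rest is at (330,256), and the stone is in the dish at (213,255). The crop gives the rest's strip corners and V lines. Next I measure the board, barrel and rest.

```bash
python3 - <<'E'
from h import *
s3=np.load("w3.npy",allow_pickle=True).item();C3=cam("wrist",s3)
f=lambda p,z:ray(C3,np.array(p)/6+[270,115],z)[:,:2]*1000
q=f([(98,195),(120,397),(636,110)],.006);print("strip",q.round(1),np.linalg.norm(q[0]-q[1]),np.linalg.norm(q[0]-q[2]),"ctr",(q[1]+q[2])/2)
v=f([(178,299),(603,238)],.015);print("V",v.round(1),np.linalg.norm(v[0]-v[1]),v.mean(0),np.degrees(np.arctan2(*(v[1]-v[0])[::-1])))
s=np.load("w4.npy",allow_pickle=True).item();C=cam("wrist",s);im=cv2.imread("pics/w4.png");h=hsv(im)
g=(h[...,0]>50)&(h[...,0]<80)&(h[...,1]>120)
p=ray(C,blobs(g,100)[0],.0075);print("green",rect(p))
w=np.zeros(g.shape,bool);w[70:170,110:250]=True
m=(h[...,1]<75)&w;b=blobs(cv2.morphologyEx(m.astype(np.uint8),cv2.MORPH_CLOSE,np.ones((7,7))),500)[0]
print("board",rect(ray(C,b,.005)))
goto(s,(.43,.343,.1),np.pi);R=ray(C,[(142,123),(219,117)],.005)[:,:2]*1000;print("holes",R.round(1),R.mean(0),np.linalg.norm(R[0]-R[1]),np.degrees(np.arctan2(*(R[1]-R[0])[::-1])))
E
```

```text
strip [[558.5 182.5]
 [564.1 139.9]
 [667.5 199.5]] 42.98621562851289 110.35512471241225 ctr [615.81778261 169.70384023]
V [[574.4 162.5]
 [660.1 174.8]] 86.51016819447294 [617.23855855 168.6717657 ] 8.189599772626648
green (array([592.3, 342.2]), array([115.9,  14. ]), -33.6)
board (array([426.1, 347.2]), array([120.4,  64.2]), 5.1)
yaw now 1.574 turn -1.568 shift [0.091  0.0443 0.1599] rows 4.0
holes [[380.7 343.7]
 [472.8 351. ]] [426.75884605 347.33012089] 92.4156114423343 4.510921159246767
```

apply_moves([
  [0,0,0.02,0,0,-0.1635,-1],
  [0,0,0.02,0,0,-0.1635,-1],
  [0,0,0.02,0,0,-0.1635,-1],
  [0,0,0.02,0,0,-0.1635,-1],
  [0,0,0.02,0,0,-0.1635,-1],
  [0,0,0.02,0,0,-0.1635,-1],
  [-0.015,0.038,0.02,0,0,0,-1],
  [-0.0145,0.038,0.02,0,0,0,-1],
])

```text
t: 8.1
tcp_pos: [0.5895, 0.3417, 0.1]
tool_rot: [0.292, 0.956, -0.001, -0.0]
force: [1.0, -0.0, 0.7]
finger_gap: 1.001
gripper_force: 0.0
```

apply_moves([
  [0,0,0,0,0,0,-0.4],
  [0,0,0,0,0,0,-0.4],
])

```text
t: 8.35
tcp_pos: [0.588, 0.3417, 0.1003]
tool_rot: [0.292, 0.957, -0.001, -0.001]
force: [-0.9, -0.2, 0.4]
finger_gap: 0.698
gripper_force: 0.0
```

```bash
python3 - <<'E'
from h import *
s=sense();print(s["t"],s["tcp_pos"],s["finger_gap"])
im=snapshot("wrist")[:,:,::-1].copy();C=cam("wrist",s);h=hsv(im)
g=(h[...,0]>50)&(h[...,0]<80)&(h[...,1]>120)
b=blobs(g,100)[0];c,sz,a=rect(ray(C,b,.0075));print(c,sz,a,b.min(0),b.max(0))
o=np.r_[c/1000-.006*np.array([np.cos(np.radians(a)),np.sin(np.radians(a))]),.003]
print(o);goto(s,o,np.radians(a)+np.pi)
E
```

```text
8.35 [0.58798986 0.34168055 0.10025743] 0.698341582636147
[592.2 342.2] [116.3  14.3] -33.2 [254 126] [273 273]
[0.58717941 0.34548538 0.003     ]
yaw now 2.55 turn -0.012 shift [0.0028 0.0027 0.0973] rows 2.0
```

apply_moves([
  [0.003,0.0025,0.04,0,0,-0.012,-0.4],
  [0,0,0.04,0,0,0,-0.4],
  [0,0,0.017,0,0,0,-0.4],
  [0,0,0,0,0,0,1],
  [0,0,0,0,0,0,1],
  [0,0,0,0,0,0,1],
  [0,0,0,0,0,0,1],
], force=30)

```text
t: 9.28
tcp_pos: [0.5891, 0.3474, 0.0059]
tool_rot: [0.285, 0.958, 0.001, 0.001]
force: [-0.1, -0.5, 6.4]
finger_gap: 0.162
gripper_force: 32.0
```

apply_moves([
  [0,0,-0.03,0,0,0,1],
  [0,0,-0.02,0,0,-0.1825,1],
  [0,0,-0.02,0,0,-0.1825,1],
  [0,0,-0.02,0,0,-0.1825,1],
  [0,-0.045,0,0,0,-0.1825,1],
  [0,-0.045,0,0,0,0,1],
  [0,-0.045,0,0,0,0,1],
  [0,-0.045,0,0,0,0,1],
])

```text
t: 10.28
tcp_pos: [0.6068, 0.1673, 0.0943]
tool_rot: [-0.076, 0.997, 0.0, 0.0]
force: [1.0, 0.3, 0.1]
finger_gap: 0.166
gripper_force: 31.3
```

apply_moves([
  [0,0,0,0,0,0,1],
  [0,0,0,0,0,0,1],
])

```text
t: 10.52
tcp_pos: [0.6066, 0.1688, 0.0941]
tool_rot: [-0.075, 0.997, 0.0, 0.0]
force: [-0.4, 0.4, -0.2]
finger_gap: 0.158
gripper_force: 31.3
```

```bash
python3 - <<'E'
from h import *
s=sense();print(s["t"],s["tcp_pos"],s["finger_gap"],s["gripper_force"])
im=snapshot("wrist")[:,:,::-1].copy();cv2.imwrite("pics/w5.png",im);C=cam("wrist",s);h=hsv(im)
g=(h[...,0]>50)&(h[...,0]<80)&(h[...,1]>120)
for b in blobs(g,100):print(rect(ray(C,b,s["tcp_pos"][2]+.0015)),b.min(0),b.max(0))
goto(s,(.6165,.1692,.024),np.radians(188.7))
E
```

```text
10.525 [0.60663158 0.16876879 0.09406451] 0.1583138714512663 31.26012642052956
(array([606. , 168.9]), array([106.2,  15.3]), 8.9) [241 146] [275 350]
yaw now -2.991 turn -6.284 shift [-0.0098 -0.0011  0.0701] rows 2.0
```

View pics/w5.png

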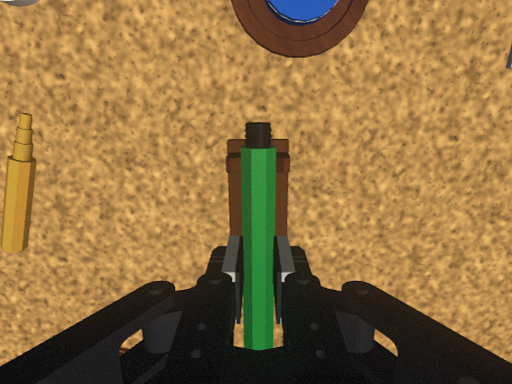

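The barrel is held level, and the view shows it directly above the long rest: barrel column 258, rest columns 227–290. I'll shift 10 mm along and lower it.

apply_moves([
  [-0.0098,-0.0005,0.02,0,0,0,1],
  [0,0,0.02,0,0,0,1],
  [0,0,0.02,0,0,0,1],
  [0,0,0.008,0,0,0,1],
  [0,0,0,0,0,0,1],
])

```text
t: 11.2
tcp_pos: [0.6157, 0.1698, 0.0251]
tool_rot: [-0.076, 0.997, 0.0, -0.001]
force: [-0.4, -0.2, -0.1]
finger_gap: 0.163
gripper_force: 31.3
```

apply_moves([
  [0,0,0.002,0,0,0,1],
  [0,0,0.001,0,0,0,1],
  [0,0,0,0,0,0,1],
])

```text
t: 11.58
tcp_pos: [0.6165, 0.1702, 0.0242]
tool_rot: [-0.075, 0.997, 0.0, 0.0]
force: [-1.8, 1.6, 5.3]
finger_gap: 0.162
gripper_force: 32.0
```

apply_moves([
  [0,0,0,0,0,0,-0.4],
  [0,0,0,0,0,0,-0.4],
  [0,0,-0.03,0,0,0,-0.4],
  [0,0,-0.045,0,0,0,-0.4],
  [0,0,-0.045,0,0,0,-0.4],
  [-0.015,-0.03,-0.04,0,0,0.1,-0.4],
  [-0.015,-0.045,0,0,0,0.1,-0.4],
  [-0.015,-0.045,0,0,0,0.1,-0.4],
])

```text
t: 12.58
tcp_pos: [0.6669, 0.0512, 0.1838]
tool_rot: [0.076, 0.997, -0.0, 0.001]
force: [-0.1, 0.3, -0.0]
finger_gap: 0.699
gripper_force: 0.0
```

apply_moves([
  [-0.015,-0.02,0,0,0,0,-0.4],
  [0,0,0,0,0,0,-0.4],
])

```text
t: 12.82
tcp_pos: [0.6784, 0.0287, 0.1824]
tool_rot: [0.075, 0.997, 0.0, 0.0]
force: [-0.1, 0.8, 0.3]
finger_gap: 0.698
gripper_force: 0.0
```

```bash
python3 - <<'E'
from h import *
s=sense();print(s["t"],s["tcp_pos"],s["finger_gap"])
im=snapshot("wrist")[:,:,::-1].copy();cv2.imwrite("pics/w6.png",im);np.save("w6.npy",s,allow_pickle=True);C=cam("wrist",s);h=hsv(im)
g=(h[...,0]>50)&(h[...,0]<80)&(h[...,1]>120)
for b in blobs(g,100):print("green",rect(ray(C,b,.0256)),b.min(0),b.max(0))
p=proj(C,(.621,-.0037,.008))[0].astype(int);print(p,s["tool_rot"])
m=((h[...,1]>165)&(h[...,2]>110)&(h[...,0]>17)&(h[...,0]<32)).astype(np.uint8);w=np.zeros_like(m);w[max(p[1]-90,0):p[1]+90,max(p[0]-60,0):p[0]+60]=1
for b in blobs(cv2.morphologyEx(m*w,cv2.MORPH_OPEN,np.ones((3,3))),150):print("gold",b.min(0),b.max(0),rect(ray(C,b,.008)))
E
```

```text
12.825 [0.67843578 0.02874055 0.18235118] 0.6975714622179631
green (array([620.7, 171.2]), array([116.7,  16.8]), 9.0) [387  22] [427 157]
[215 123] [7.51345947e-02 9.97173385e-01 1.78513731e-04 2.89680113e-05]
gold [206  62] [225 175] (array([618.8,  -4.3]), array([104.8,  16.2]), -7.8)
```

View pics/w6.png

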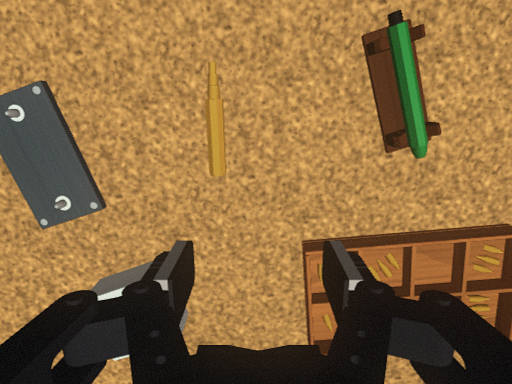

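The barrel lies in the long rest at (408,90), its origin within about 2 mm of centre. The mandrel is at (215,120), nose up, and the base is on the left with dowels at (15,113) and (62,203).

apply_moves([
  [0.02,-0.02,0.03,0,0,-0.014,-0.4],
  [0.02,-0.02,0.045,0,0,0,-0.4],
  [0,0,0.045,0,0,0,-0.4],
  [0,0,0.04,0,0,0,-0.4],
  [0,0,0.016,0,0,0,-0.4],
  [0,0,0,0,0,0,-0.4],
  [0,0,0,0,0,0,1],
  [0,0,0,0,0,0,1],
], force=60)

```text
t: 13.88
tcp_pos: [0.6338, -0.0037, 0.0086]
tool_rot: [0.067, 0.998, -0.0, 0.002]
force: [0.8, -0.3, -0.5]
finger_gap: 0.282
gripper_force: 0.0
```

apply_moves([
  [0,0,0,0,0,0,1],
  [0,0,0,0,0,0,1],
  [0,0,0,0,0,0,1],
])

```text
t: 14.25
tcp_pos: [0.6336, -0.0038, 0.0086]
tool_rot: [0.067, 0.998, -0.0, 0.001]
force: [-1.1, 1.4, 5.5]
finger_gap: 0.161
gripper_force: 58.7
```

The fingers closed 3 mm higher than intended (z 8.6 mm), right at the handle's axis. I'll regrip lower.

apply_moves([
  [0,0,0,0,0,0,-0.3],
  [0,0,0.004,0,0,0,-0.3],
  [0,0,0.002,0,0,0,-0.3],
  [0,0,0,0,0,0,1],
  [0,0,0,0,0,0,1],
  [0,0,0,0,0,0,1],
  [0,0,0,0,0,0,1],
])

```text
t: 15.12
tcp_pos: [0.6325, -0.0037, 0.0009]
tool_rot: [0.067, 0.998, 0.0, 0.0]
force: [0.3, 0.1, 0.7]
finger_gap: 0.169
gripper_force: 59.0
```

apply_moves([
  [0,0,-0.03,0,0,0,1],
  [0,0,-0.02,0,0,-0.1435,1],
  [0,0,-0.02,0,0,-0.1435,1],
  [0,0,-0.02,0,0,-0.1435,1],
  [0,0,-0.01,0,0,-0.1435,1],
])

```text
t: 15.75
tcp_pos: [0.6327, -0.0037, 0.1018]
tool_rot: [-0.22, 0.975, -0.0, 0.001]
force: [0.2, 0.7, -2.1]
finger_gap: 0.164
gripper_force: 58.8
```

apply_moves([
  [0.0287,-0.0406,0,0,0,0,1],
  [0.0287,-0.0406,0,0,0,0,1],
  [0.0287,-0.0406,0,0,0,0,1],
  [0.0287,-0.0406,0,0,0,0,1],
  [0.0287,-0.0406,0,0,0,0,1],
  [0.0287,-0.0406,0,0,0,0,1],
  [0.0287,-0.0406,0,0,0,0,1],
  [0,0,0,0,0,0,1],
])

```text
t: 16.75
tcp_pos: [0.5706, -0.351, 0.1007]
tool_rot: [-0.215, 0.977, -0.001, 0.0]
force: [0.0, 0.1, -1.5]
finger_gap: 0.164
gripper_force: 58.9
```

```bash
python3 - <<'E'
from h import *
s=sense();print(s["t"],s["tcp_pos"],s["q"].round(2),s["finger_gap"],s["gripper_force"])
im=snapshot("wrist")[:,:,::-1].copy();cv2.imwrite("pics/w7.png",im);np.save("w7.npy",s,allow_pickle=True);C=cam("wrist",s);h=hsv(im)
R=Ro.from_quat(s["tool_rot"]).as_matrix();print("yaw",np.degrees(np.arctan2(R[1,0],R[0,0])))
m=((h[...,2]<140)&(h[...,1]>90)).astype(np.uint8);m[260:]=0
for b in blobs(m,200):print("rest",b.min(0),b.max(0),rect(ray(C,b,.006)))
E
```

```text
16.75 [ 0.57064884 -0.35100495  0.10066684] [-0.72  0.74  1.42 -0.    0.98 -2.72] 0.16364242539853158 58.921274319291115
yaw -155.12747213021197
rest [235 117] [307 259] (array([ 560.6, -343.5]), array([111.2,  56.5]), 25.2)
```

View pics/w7.png

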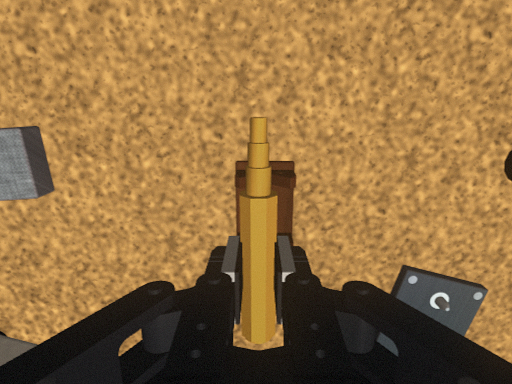

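The mandrel is held level, nose up at column 258. The rest's front saddle spans columns 235–295 at rows 162–187, so the rest is a few mm to the right. I'll work out the offset.

```bash
python3 - <<'E'
from h import *
s=np.load("w7.npy",allow_pickle=True).item();C=cam("wrist",s);im=cv2.imread("pics/w7.png");h=hsv(im)
R=Ro.from_quat(s["tool_rot"]).as_matrix()
m=((h[...,2]<140)&(h[...,1]>90))
for r in range(158,235,6):
    c=np.where(m[r,215:315])[0]+215
    if len(c)<5: print(r,"-");continue
    o=[(R.T@(ray(C,(x,r),z)[0]-s["tcp_pos"]))[:2]*1000 for z in(.006,.03) for x in(c[0],c[-1]+1)]
    print(r,c[0],c[-1],np.round(o,1).tolist())
cv2.imwrite("pics/c3.png",cv2.resize(im[105:245,200:330],None,fx=4,fy=4,interpolation=cv2.INTER_CUBIC))
E
```

```text
158 -
164 218 294 [[27.8, -29.0], [27.8, 27.8], [32.3, -26.0], [32.3, 25.0]]
170 235 293 [[23.3, -16.5], [23.3, 27.2], [28.2, -14.8], [28.3, 24.5]]
176 228 295 [[18.7, -21.8], [18.8, 28.8], [24.1, -19.6], [24.2, 26.0]]
182 235 295 [[14.1, -16.7], [14.2, 29.0], [20.0, -15.0], [20.0, 26.1]]
188 235 293 [[9.5, -16.8], [9.5, 27.6], [15.8, -15.0], [15.9, 24.9]]
194 228 292 [[4.7, -22.2], [4.8, 27.0], [11.6, -19.9], [11.6, 24.3]]
200 236 292 [[0.0, -16.2], [0.1, 27.2], [7.3, -14.5], [7.4, 24.5]]
206 236 292 [[-4.8, -16.3], [-4.7, 27.3], [3.0, -14.6], [3.1, 24.6]]
212 236 292 [[-9.7, -16.4], [-9.6, 27.5], [-1.4, -14.7], [-1.3, 24.7]]
218 236 292 [[-14.6, -16.5], [-14.5, 27.6], [-5.8, -14.8], [-5.7, 24.9]]
224 236 292 [[-19.5, -16.6], [-19.4, 27.8], [-10.2, -14.8], [-10.2, 25.0]]
230 236 292 [[-24.5, -16.7], [-24.5, 27.9], [-14.7, -14.9], [-14.7, 25.1]]
```

View pics/c3.png

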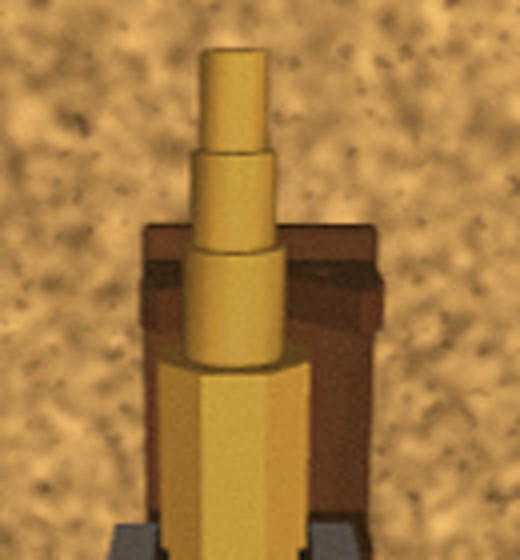

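The strip measures 44 mm wide as it should. The rest's centre is 5.5 mm to the right of the TCP in tool y and 4–5 mm back in tool x.

apply_moves([
  [-0.004,0.0055,0.02,0,0,0,1],
  [0,0,0.02,0,0,0,1],
  [0,0,0.02,0,0,0,1],
  [0,0,0.012,0,0,0,1],
  [0,0,0.006,0,0,0,1],
  [0,0,0,0,0,0,1],
])

```text
t: 17.55
tcp_pos: [0.5736, -0.3407, 0.0231]
tool_rot: [-0.218, 0.976, -0.001, 0.001]
force: [1.2, -1.0, -1.1]
finger_gap: 0.165
gripper_force: 59.0
```

apply_moves([
  [0.001,-0.002,0,0,0,0,1],
  [0,0,0.002,0,0,0,1],
  [0,0,0.002,0,0,0,1],
  [0,0,0,0,0,0,1],
])

```text
t: 18.05
tcp_pos: [0.574, -0.3436, 0.0201]
tool_rot: [-0.218, 0.976, -0.002, 0.001]
force: [0.8, -3.7, 4.2]
finger_gap: 0.165
gripper_force: 59.6
```

apply_moves([
  [0,0,0.001,0,0,0,1],
  [0,0,0,0,0,0,-0.3],
  [0,0,0,0,0,0,-0.3],
  [0,0,-0.03,0,0,0,-0.3],
  [0,0,-0.05,0,0,0,-0.3],
  [0,0,-0.05,0,0,0,-0.3],
  [-0.03,0.01,-0.05,0,0,0,-0.3],
  [-0.045,0.02,0,0,0,0,-0.3],
])

```text
t: 19.05
tcp_pos: [0.63, -0.2847, 0.203]
tool_rot: [-0.217, 0.976, -0.003, 0.003]
force: [-0.4, -0.6, -0.4]
finger_gap: 0.652
gripper_force: 0.0
```

apply_moves([
  [-0.045,0.025,0,0,0,0,-0.3],
  [-0.045,0.025,0,0,0,0,-0.3],
  [-0.045,0.025,0,0,0,0,-0.3],
  [-0.02,0.01,0,0,0,0,-0.3],
  [0,0,0,0,0,0,-0.3],
])

```text
t: 19.68
tcp_pos: [0.7318, -0.1384, 0.1968]
tool_rot: [-0.219, 0.976, 0.0, -0.001]
force: [-0.2, -1.0, -0.1]
finger_gap: 0.646
gripper_force: 0.0
```

```bash
python3 - <<'E'
from h import *
s=sense();print(s["t"],s["tcp_pos"],s["tool_rot"],s["finger_gap"])
im=snapshot("wrist")[:,:,::-1].copy();cv2.imwrite("pics/w8.png",im);np.save("w8.npy",s,allow_pickle=True)
E
```

```text
19.675 [ 0.73181116 -0.13842391  0.19675341] [-2.19177396e-01  9.75684449e-01  3.83808618e-04 -9.88885353e-04] 0.6462883124612475
```

View pics/w8.png

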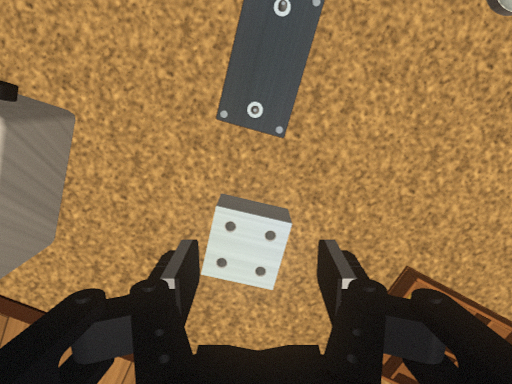

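The base is at the top with dowels at (255,109) and (283,7), cut off. The silver block with holes at (250,245) is a look-alike. I'll move 70 mm forward to see the whole base.

apply_moves([
  [0.035,0.005,-0.01,0,0,0,-0.3],
  [0.035,0.005,-0.01,0,0,0,-0.3],
  [0,0,0,0,0,0,-0.3],
  [0,0,0,0,0,0,-0.3],
])

```text
t: 20.23
tcp_pos: [0.664, -0.1624, 0.2181]
tool_rot: [-0.217, 0.976, -0.0, 0.0]
force: [0.3, -0.4, 0.3]
finger_gap: 0.651
gripper_force: 0.0
```

```bash
python3 - <<'E'
from h import *
s=sense();print(s["t"],s["tcp_pos"],s["tool_rot"])
im=snapshot("wrist")[:,:,::-1].copy();cv2.imwrite("pics/w9.png",im);np.save("w9.npy",s,allow_pickle=True);C=cam("wrist",s);h=hsv(im)
m=((h[...,2]<125)&(h[...,1]<110)).astype(np.uint8);m[235:]=0
m=cv2.morphologyEx(m,cv2.MORPH_CLOSE,np.ones((25,25)))
for b in blobs(m,3000):print(b.min(0),b.max(0),rect(ray(C,b,.014)),rect(ray(C,b,.0)))
g=cv2.cvtColor(im,cv2.COLOR_BGR2GRAY);w=cv2.dilate((cv2.connectedComponents(m)[1]>0).astype(np.uint8),None)
for b in blobs((g>150)&(h[...,1]<50)&(cv2.erode(m,np.ones((9,9)))>0),8):
  c,r=cv2.minEnclosingCircle(b.astype(np.float32));print("ring/screw",np.round(c,1),round(r,1),(ray(C,c,.014)[0]*1000).round(1),(ray(C,c,.024)[0]*1000).round(1))
E
```

```text
20.225 [ 0.66402982 -0.16241694  0.21811526] [-2.16693473e-01  9.76239643e-01 -1.94977360e-04  2.45865396e-04]
[215  63] [309 199] (array([ 628.7, -176.4]), array([129.3,  69.5]), 9.9) (array([ 629.9, -175.7]), array([134.5,  72.3]), 9.9)
[  0 153] [ 88 234] (array([ 799.4, -363.6]), array([96.3, 94.5]), 12.6) (array([ 807.6, -370.5]), array([100.2,  98.4]), 12.6)
ring/screw [474.5  69. ] 20.8 [479.2 -10.4  14. ] [482.7 -15.7  24. ]
ring/screw [ 14.2 204.5] 16.0 [ 814.5 -392.8   14. ] [ 808.2 -387.    24. ]
ring/screw [271.7  90.9] 7.6 [ 583.4 -184.4   14. ] [ 583.9 -184.6   24. ]
ring/screw [248.5 176.5] 7.0 [ 674.2 -168.7   14. ] [ 672.  -169.3   24. ]
ring/screw [  3.  222.5] 8.1 [ 841.2 -399.2   14. ] [ 834.2 -393.3   24. ]
ring/screw [248.5  71.5] 2.9 [ 576.6 -213.3   14. ] [ 577.2 -212.7   24. ]
ring/screw [301.   86.6] 2.6 [ 567.2 -159.3   14. ] [ 568.1 -160.3   24. ]
```

```bash
python3 - <<'E'
import cv2
im=cv2.imread("pics/w9.png");cv2.imwrite("pics/c4.png",cv2.resize(im[0:220,160:400],None,fx=2.7,fy=2.7,interpolation=cv2.INTER_CUBIC))
E
```

```text
(no output)
```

View pics/c4.png

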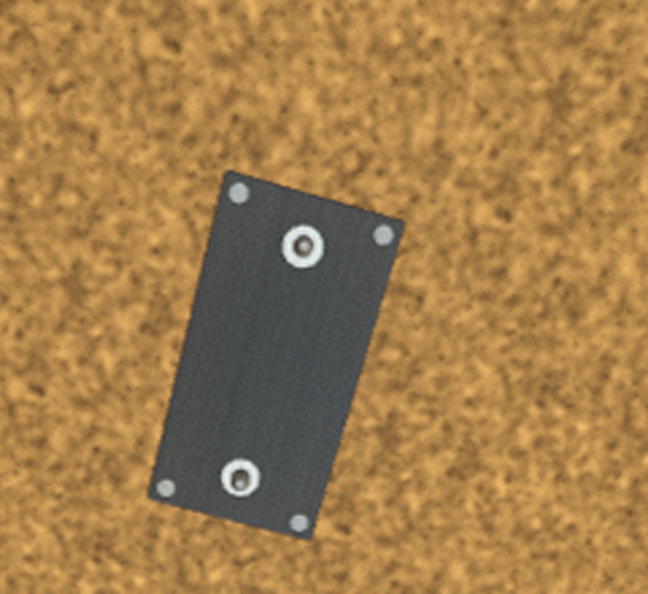

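The base is fully visible, with dowel rings at crop (302,246) and (240,477). Its centre is (0.629,-0.1765) and its angle 9.85°. The size reads 129x69.5 mm and the dowel spacing 92.1 mm, both as given. Next I go to the board.

apply_moves([
  [0,0,0,0,0,0.1763,-0.3],
  [0,0,0,0,0,0.1763,-0.3],
  [0.014,0.04,0,0,0,0,-0.3],
  [0.014,0.05,0,0,0,0,-0.3],
  [0.014,0.05,0,0,0,0,-0.3],
  [0.014,0.05,0,0,0,0,-0.3],
  [0.014,0.05,0,0,0,0,-0.3],
  [0.014,0.05,0,0,0,0,-0.3],
])

```text
t: 21.28
tcp_pos: [0.5557, 0.1226, 0.2175]
tool_rot: [-0.043, 0.999, 0.0, 0.0]
force: [0.5, 1.1, 0.1]
finger_gap: 0.651
gripper_force: 0.0
```

apply_moves([
  [0.014,0.05,0,0,0,0,-0.3],
  [0.014,0.05,0,0,0,0,-0.3],
  [0.014,0.05,0,0,0,0,-0.3],
  [0.014,0.05,0,0,0,0,-0.3],
  [0.014,0.038,0,0,0,0,-0.3],
  [0,0,0,0,0,0,-0.3],
  [0,0,0,0,0,0,-0.3],
])

```text
t: 22.15
tcp_pos: [0.4657, 0.3519, 0.2175]
tool_rot: [-0.044, 0.999, -0.0, 0.0]
force: [0.2, 0.1, -0.5]
finger_gap: 0.647
gripper_force: 0.0
```

```bash
python3 - <<'E'
from h import *
s=sense();print(s["t"],s["tcp_pos"],s["tool_rot"])
im=snapshot("wrist")[:,:,::-1].copy();cv2.imwrite("pics/w10.png",im);np.save("w10.npy",s,allow_pickle=True);C=cam("wrist",s);h=hsv(im)
m=((h[...,1]<75)&(h[...,2]>90)).astype(np.uint8);m[235:]=0;m[:,:150]=0;m[:,370:]=0
for b in blobs(cv2.morphologyEx(m,cv2.MORPH_CLOSE,np.ones((9,9))),1500):print(b.min(0),b.max(0),rect(ray(C,b,.005)))
k=proj(C,[(.380,.3437,.005),(.4728,.351,.005)]);print(k)
for u in k:
    x,y=u.astype(int);r=np.zeros_like(m);r[y-14:y+14,x-14:x+14]=1
    for b in blobs((h[...,1]>75)*r,15):
        c,rr=cv2.minEnclosingCircle(b.astype(np.float32));print("hole",np.round(c,1),round(rr,1),ray(C,c,.005)[0][:2]*1000)
cv2.imwrite("pics/c5.png",cv2.resize(im[20:230,150:370],None,fx=2.7,fy=2.7,interpolation=cv2.INTER_CUBIC))
E
```

```text
22.15 [0.46567829 0.35190145 0.21746277] [-4.36647023e-02  9.99046188e-01 -3.28154350e-04  7.48241503e-06]
[226  73] [288 186] (array([425.5, 347.3]), array([119.5,  64.8]), 5.1)
[[257.61831202  87.42720995]
 [256.86459506 175.28605895]]
hole [256.9  87.6] 5.5 [380.26944918 342.98600532]
hole [257.4 173.6] 4.7 [470.86521871 351.40205271]
hole [255.5 187.5] 13.5 [486.96418641 350.68965506]
```

View pics/c5.png

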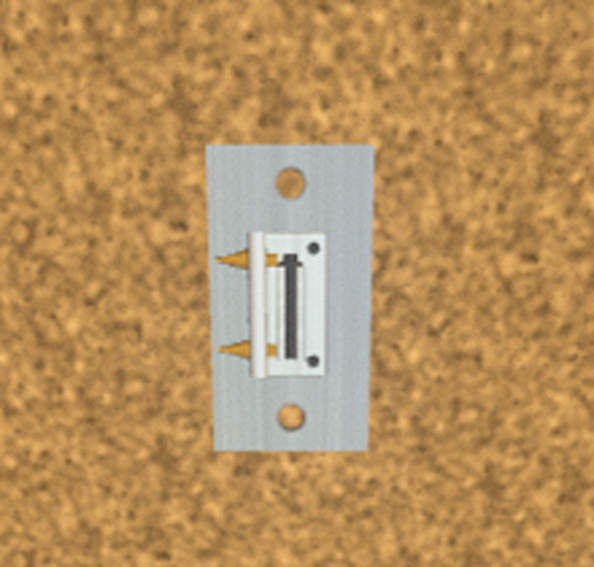

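The crop shows the board with holes at (291,183) and (291,416) and its lug in the middle at (290,305). The centre is (0.4256,0.3472), angle 5.1°, size 119.5x64.8 mm as given.

apply_moves([
  [0.02,-0.0005,0.03,0,0,0,-0.3],
  [0.02,-0.0005,0.04,0,0,0,-0.3],
  [0,0,0.04,0,0,0,-0.3],
  [0,0,0.04,0,0,0,-0.3],
  [0,0,0.03,0,0,0,-0.3],
  [0,0,0.012,0,0,0,-0.3],
  [0,0,0,0,0,0,-0.3],
  [0,0,0,0,0,0,-0.3],
])

```text
t: 23.2
tcp_pos: [0.4266, 0.3477, 0.0269]
tool_rot: [-0.043, 0.999, 0.0, 0.001]
force: [0.0, 0.2, 0.0]
finger_gap: 0.651
gripper_force: 0.0
```

apply_moves([
  [0.001,-0.0005,0.005,0,0,0,-0.3],
  [0,0,0,0,0,0,1],
  [0,0,0,0,0,0,1],
  [0,0,0,0,0,0,1],
  [0,0,0,0,0,0,1],
  [0,0,0,0,0,0,1],
], force=80)

```text
t: 23.95
tcp_pos: [0.4247, 0.3471, 0.0213]
tool_rot: [-0.043, 0.999, 0.0, 0.0]
force: [-1.5, 0.3, 5.8]
finger_gap: 0.094
gripper_force: 79.9
```

apply_moves([
  [0,0,-0.02,0,0,0,1],
  [0,0,-0.035,0,0,0,1],
  [0,0,-0.035,0,0,-0.043,1],
  [0,0,-0.035,0,0,-0.0425,1],
  [-0.0046,-0.023,0,0,0,0,1],
  [-0.0092,-0.046,0,0,0,0,1],
  [-0.0092,-0.046,0,0,0,0,1],
  [-0.0092,-0.046,0,0,0,0,1],
])

```text
t: 24.95
tcp_pos: [0.4837, 0.1924, 0.1452]
tool_rot: [-0.086, 0.996, -0.0, -0.001]
force: [0.6, 0.3, -2.4]
finger_gap: 0.098
gripper_force: 79.0
```

apply_moves([
  [-0.0092,-0.046,0,0,0,0,1],
  [-0.0092,-0.046,0,0,0,0,1],
  [-0.0092,-0.046,0,0,0,0,1],
  [-0.0092,-0.046,0,0,0,0,1],
  [-0.0092,-0.046,0,0,0,0,1],
  [-0.0092,-0.046,0,0,0,0,1],
  [-0.0092,-0.046,0,0,0,0,1],
  [-0.0092,-0.046,0,0,0,0,1],
])

```text
t: 25.95
tcp_pos: [0.619, -0.1574, 0.1446]
tool_rot: [-0.086, 0.996, 0.001, -0.001]
force: [0.8, 0.1, -2.1]
finger_gap: 0.096
gripper_force: 79.0
```

apply_moves([
  [-0.0046,-0.022,0,0,0,0,1],
  [0,0,0,0,0,0,1],
  [0,0,0,0,0,0,1],
  [0,0,0,0,0,0,1],
])

```text
t: 26.45
tcp_pos: [0.6269, -0.175, 0.1457]
tool_rot: [-0.087, 0.996, 0.001, -0.001]
force: [0.6, -0.2, -2.6]
finger_gap: 0.097
gripper_force: 78.9
```

```bash
cat > g.py <<'E'
from h import *
s=sense();print(s["t"],s["tcp_pos"],s["finger_gap"],s["gripper_force"],s["force"].round(1));goto(s,(.6279,-.1767,.0353),np.radians(189.85-360))
E
python3 g.py; python3 - <<'E'
from h import *
s=sense();im=snapshot("wrist")[:,:,::-1].copy();cv2.imwrite("pics/w11.png",im);C=cam("wrist",s);h=hsv(im)
m=((h[...,1]<75)&(h[...,2]>90)).astype(np.uint8);m[235:]=0;m[:,150:][:,220:]=0;m[:,:150]=0
for b in blobs(m,1000):print(b.min(0),b.max(0),rect(ray(C,b,s["tcp_pos"][2]-.0163)))
E
```

```text
26.45 [ 0.62693308 -0.17504324  0.14565567] 0.09658550746972577 78.89944553375244 [ 0.6 -0.2 -2.6]
yaw now -2.968 turn 0.002 shift [-0.0007 -0.0018  0.1104] rows 3.0
[192 127] [324 234] (array([ 594.5, -180.7]), array([64.2, 55.2]), -80.0)
```

View pics/w11.png

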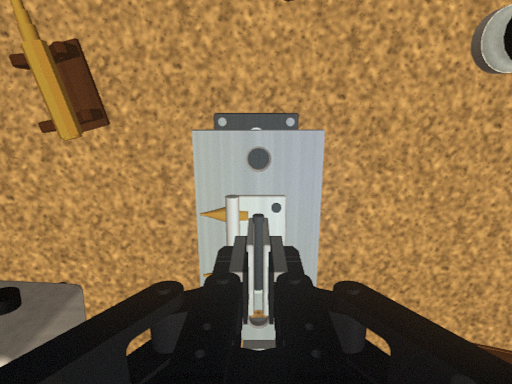

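The view shows the board held level over the base: front hole at (259,159), base screws at (222,122) and (290,122). The mandrel lies in the short rest at (60,90). I'll lower to just above the dowels.

apply_moves([
  [-0.0007,-0.0018,0.03,0,0,0.002,1],
  [0,0,0.03,0,0,0,1],
  [0,0,0.02,0,0,0,1],
  [0,0,0.005,0,0,0,1],
  [0,0,0,0,0,0,1],
  [0,0,0,0,0,0,1],
])

```text
t: 27.25
tcp_pos: [0.6296, -0.179, 0.062]
tool_rot: [-0.085, 0.996, -0.001, 0.001]
force: [0.7, -0.4, -1.8]
finger_gap: 0.095
gripper_force: 79.0
```

```bash
python3 g.py; python3 - <<'E'
from h import *
s=sense();im=snapshot("wrist")[:,:,::-1].copy();C=cam("wrist",s);R=Ro.from_quat(s["tool_rot"]).as_matrix()
T=lambda tx,dz:s["tcp_pos"]+R@[tx,0,dz]
print("hole",proj(C,T(.0451,.0163)),"dowel",proj(C,[(.6288-.0453,-.1765-.0079,z) for z in(.014,.026)]))
x,y=proj(C,T(.0451,.0163))[0].astype(int);print(x,y);cv2.imwrite("pics/c6.png",cv2.resize(im[y-60:y+60,x-80:x+80],None,fx=5,fy=5,interpolation=cv2.INTER_CUBIC))
E
```

```text
27.25 [ 0.62958888 -0.17904394  0.0620079 ] 0.094776529638866 78.99370908737183 [ 0.7 -0.4 -1.8]
yaw now -2.971 turn -0.002 shift [0.0013 0.0026 0.0267] rows 1.0
hole [[257.94499082 158.8270911 ]] dowel [[262.40298876 147.38201409]
 [262.65433667 150.40205372]]
257 158
```

View pics/c6.png

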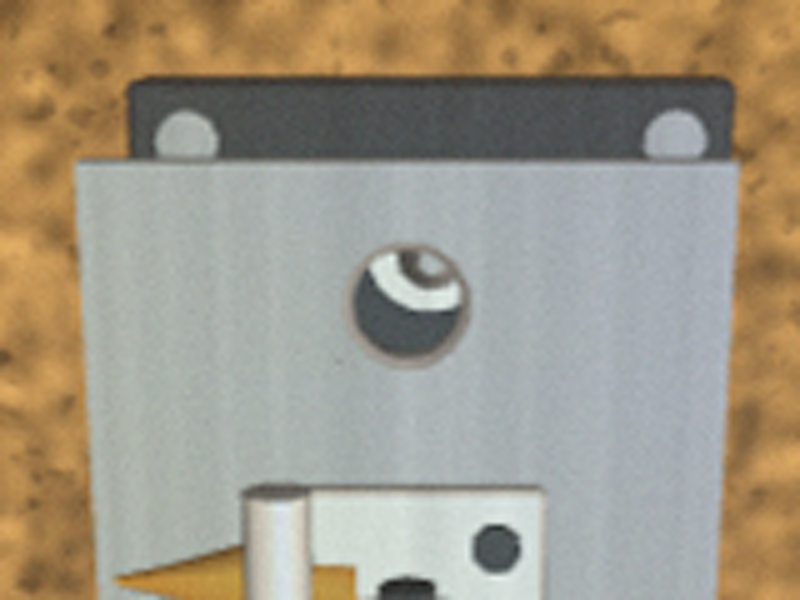

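Through the hole the dowel tip shows at crop (432,265) while the hole centre is at (410,305), which matches the prediction. A shift of (+1.3, +2.5) mm in tool x and y aligns them.

apply_moves([
  [0.0013,0.0025,0.006,0,0,0,1],
  [0,0,0.004,0,0,0,1],
  [0,0,0,0,0,0,1],
  [0,0,0,0,0,0,1],
])

```text
t: 27.8
tcp_pos: [0.627, -0.1765, 0.0507]
tool_rot: [-0.085, 0.996, 0.0, -0.0]
force: [-0.7, 0.3, -2.4]
finger_gap: 0.097
gripper_force: 79.0
```

```bash
python3 g.py
```

```text
27.8 [ 0.62702315 -0.17647662  0.05073337] 0.09734488060832999 78.99306893348694 [-0.7  0.3 -2.4]
yaw now -2.971 turn -0.002 shift [-0.0008 -0.0004  0.0154] rows 1.0
```

apply_moves([
  [-0.0006,-0.0004,0.004,0,0,0,1],
  [0,0,0.004,0,0,0,1],
  [0,0,0,0,0,0,1],
])

```text
t: 28.18
tcp_pos: [0.6272, -0.1766, 0.0422]
tool_rot: [-0.085, 0.996, 0.0, -0.001]
force: [-0.6, 0.8, -1.7]
finger_gap: 0.092
gripper_force: 79.0
```

```bash
python3 g.py
```

```text
28.175 [ 0.62724661 -0.17659822  0.04223632] 0.09242352533206077 78.99317622184753 [-0.6  0.8 -1.7]
yaw now -2.972 turn -0.002 shift [-0.0006 -0.0002  0.0069] rows 1.0
```

apply_moves([
  [-0.0004,0,0.003,0,0,0,1],
  [0,0,0.003,0,0,0,1],
  [0,0,0.001,0,0,0,1],
  [0,0,0,0,0,0,1],
])

```text
t: 28.68
tcp_pos: [0.6279, -0.1766, 0.0357]
tool_rot: [-0.085, 0.996, 0.0, -0.0]
force: [0.4, -0.1, -1.9]
finger_gap: 0.093
gripper_force: 79.0
```

apply_moves([
  [0,0,0.001,0,0,0,1],
  [0,0,0.001,0,0,0,1],
  [0,0,0,0,0,0,1],
])

```text
t: 29.05
tcp_pos: [0.6282, -0.1767, 0.0353]
tool_rot: [-0.085, 0.996, -0.0, 0.0]
force: [-2.7, 0.5, 5.1]
finger_gap: 0.093
gripper_force: 80.1
```

The board bottomed out at the expected height with both dowels through. I'll release, rise and look.

apply_moves([
  [0,0,0,0,0,0,-0.3],
  [0,0,0,0,0,0,-0.3],
  [0,0,-0.02,0,0,0,-0.3],
  [0,0,-0.04,0,0,0,-0.3],
  [0,0,-0.05,0,0,0,-0.3],
  [-0.03,0,-0.05,0,0,0,-0.3],
  [-0.03,0,-0.03,0,0,0,-0.3],
  [0,0,0,0,0,0,-0.3],
])

```text
t: 30.05
tcp_pos: [0.6909, -0.1669, 0.2292]
tool_rot: [-0.086, 0.996, -0.002, 0.005]
force: [-0.7, -0.2, -0.3]
finger_gap: 0.647
gripper_force: 0.0
```

```bash
python3 - <<'E'
from h import *
s=sense();print(s["t"],s["tcp_pos"],s["qd"].round(3));im=snapshot("wrist")[:,:,::-1].copy();cv2.imwrite("pics/w12.png",im);C=cam("wrist",s);h=hsv(im)
m=((h[...,1]<75)&(h[...,2]>90)).astype(np.uint8);m[235:]=0
for b in blobs(cv2.morphologyEx(m,cv2.MORPH_CLOSE,np.ones((9,9))),1500):print("grey",b.min(0),b.max(0),rect(ray(C,b,.019)))
g=((h[...,1]>165)&(h[...,2]>100)&(h[...,0]>17)&(h[...,0]<32)).astype(np.uint8)
for b in blobs(cv2.morphologyEx(g,cv2.MORPH_OPEN,np.ones((3,3))),250):print("gold",b.min(0),b.max(0),rect(ray(C,b,.0263)))
im=snapshot("side")[:,:,::-1].copy();cv2.imwrite("pics/side1.png",im);im0=cv2.imread("pics/side0.png")
d=cv2.absdiff(im,im0).max(2);print("bottle,loupe diff",d[180:215,240:275].mean(),d[250:280,245:272].mean(),d[20:60,250:290].mean())
E
```

```text
30.05 [ 0.69088544 -0.1668838   0.22917534] [-0.021  0.034  0.124 -0.017 -0.003 -0.007]
grey [227  42] [294 168] (array([ 628.4, -176.4]), array([126.9,  67.8]), 9.9)
grey [  0 189] [117 234] (array([ 782.3, -388.7]), array([141. ,  54.9]), -80.1)
gold [81  0] [117  61] (array([ 582.6, -340.8]), array([56.7, 16.5]), 25.0)
bottle,loupe diff 2.2089795918367345 2.1222222222222222 2.5475
```

View pics/w12.png

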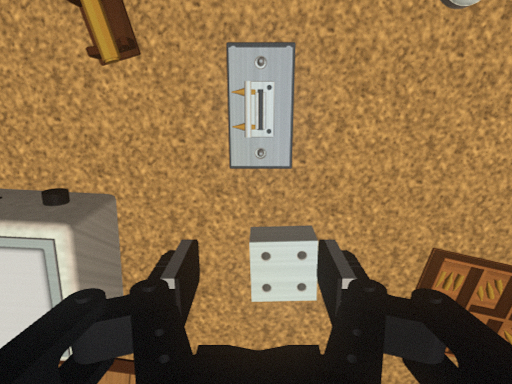

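The board lies flat on the base with both dowels through at (261,62) and (261,153), its centre within 1 mm and its angle 9.9°. The mandrel lies in the short rest, its origin within about 2 mm and its angle 25°. The bottle and loupe are unchanged in the side view. I'm handing the job in.

```bash
python3 -c "
from station import *
print(sign_off())"
```

```text
the job is handed in; nothing more can be done
None
```

I handed the job in at about 30 s: board on both dowels, stone in the middle dish, barrel and mandrel in their rests, and bottle and loupe unmoved. All of it was checked by camera and came out within about 2 mm. The sign-off gave no verdict, and I viewed 18 pictures, over the limit of 14.

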